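# Bed the curved inlay flush

### The arm

A 7-joint arm with a two-finger parallel gripper is mounted at the origin on a cart in front of the work surface, level with it; the furniture and walls round the work are solid. World frame = base frame: x ahead of the robot, y to its left, z up, the work surface at z = 0. Lengths are in mm, angles in rad, forces in N, time in s.
With the tool pointing down it reaches from about 400 to 900 mm from the base axis. Payload 5.5 kg.
Tool frame: the origin (TCP) lies at the very end of the fingers, on their centre line; the grasp point (between the pads) lies 19 mm behind it; x points along the fingers, y is the direction in which the jaws open and shut, and the axes are right-handed (so a half turn about x gives the same grasp; the last joint's range is limited). The gripper opens to 85 mm and grips with 20 to 120 N. Pads are 22 mm wide; open, the fingers measure 114 mm over their backs; the gripper's body (76 mm by 85 mm) begins 54 mm behind the grasp point. The pads swing forward as they close: fully open they stand 13 mm farther back than shut.
Start: joints at [-0.854, 0.501, -0.427, 1.55, 0.221, 1.138, -0.21], TCP at [284.914, 584.229, 231.31] pointing down, gripper open.
Joint ranges: [-2.88, 2.88], [-0.31, 2.03], [-1.54, 1.56], [0.2, 2.42], [-1.41, 4.55], [0.19, 2.02], [-2.57, 2.57]. Speed limits (rad/s): [2.57, 2.57, 3.14, 3.14, 3.14, 3.14, 3.14].

### API

Orientations are given as a 3x3 rotation matrix whose columns are the frame's x, y, z axes.
In Python, from cell import manip gives the robot as it stands. The module is installed in compiled form; this text tells all that it offers. Calls block until the motion is done:
- manip.move_ptp(position, orientation): joint-space move of the TCP to a pose.
- manip.line_to(position, speed=150, attitude=None): straight line of the TCP; attitude=None keeps the orientation; speed is the mean speed in mm/s.
- manip.goto_joints(angles): joint-space move.
- manip.set_gripper(opening, squeeze=None): finger opening in mm; squeeze is the grip in N (None keeps the last); returns when the fingers have stopped.
- manip.pause(seconds).
- manip.solve_ik(position, orientation): joint angles nearest the present ones, or None.
- manip.sense(): the state.
- manip.read_camera(name): name is "side" or "top"; returns a dict with "image" (384x512x3 uint8, blue, green, red), "camera_matrix" (3x3 intrinsics, pixels), "k1" (the pictures are not rectified: a ray, as slopes to the right and down, at radius r is drawn at 1 + k1 r^2 times it, then the intrinsics apply), "world_from_camera" (4x4, takes a point from camera to world coordinates). Camera axes: x right, y up, looking along -z (the intrinsics and any distortion apply to the point x, -y, -z); pixel columns grow to the right and rows downward; lengths in mm; the calibration is good to about 2 mm. A picture is of the moment at which its call begins. There is no depth.
A pose or a line that the arm cannot do raises manip.PlanningError and nothing moves.
- manip.sign_off(): hands the job in, once; it reports no verdict.
The state is a dict: "time": time; "qpos": joint angles; "joint_vel": joint speeds; "effort": joint torques, N m; "ee_pos": TCP position; "ee_rot": TCP orientation; "contact_force": force on the tool from outside, world axes, zero at the start; "moment": the same for the moment, N m; "opening": finger opening in mm.
Only numpy, scipy, OpenCV 4.12 (cv2) and the standard library are available. Lean on these libraries where they do the work, as an engineer would, in place of code of your own. Each camera call takes 0.05 s, during which the arm holds its last target.

### The job

Five wooden inlay pieces stand slightly proud in the groove of the curved plywood former. Follow the row with a fingertip, from the end with the rounded nose to the square end, gently pressing each piece in turn down flush with the rims, and keep the hand low over the row until the last one is in. Do not pinch or lift anything, leave the things around it alone, and end with the hand clear.

Things in the scene. Friction and masses are not known exactly. Their poses are not given: they have to be found in the camera images.
- underlay: fixed black rubber underlay, 14 mm thick, bent like the former that lies on it; origin on the table under the middle of the bend's bounding box. Its y axis runs along the row's chord from piece 1 to piece 5, its x axis points to the outside of the bend, z up. It may lie at any yaw.
- nose (a point): centre of the steel eyelet on the top of the former's rounded nose, at the starting end of the row, 44 mm above the table; the other end of the former is cut square.
- former (a joint): how far the plywood former has sunk into the soft rubber underlay (m): 0 at rest, at most 0.009. The former is 54 mm wide, about 240 mm long, bent on a 160 mm radius; its two 12 mm wide rims and its ends are 44 mm above the table. The underlay yields about 2.5 N/mm after the first 2 N, and springs back when released.
- piece_1 (a joint): depth (m) of inlay piece 1 of 5, counted from the rounded nose: 0 when its top is 6 mm above the former's rims, 0.006 when flush with them, which is also its stop. Starts between 0 and 0.002; friction of about 3 N holds it wherever it is left.
- piece_2 (a joint): depth (m) of inlay piece 2 of 5, counted from the rounded nose: 0 when its top is 6 mm above the former's rims, 0.006 when flush with them, which is also its stop. Starts between 0 and 0.002; friction of about 3 N holds it wherever it is left.
- piece_3 (a joint): depth (m) of inlay piece 3 of 5, counted from the rounded nose: 0 when its top is 6 mm above the former's rims, 0.006 when flush with them, which is also its stop. Starts between 0 and 0.002; friction of about 3 N holds it wherever it is left.
- piece_4 (a joint): depth (m) of inlay piece 4 of 5, counted from the rounded nose: 0 when its top is 6 mm above the former's rims, 0.006 when flush with them, which is also its stop. Starts between 0 and 0.002; friction of about 3 N holds it wherever it is left.
- piece_5 (a joint): depth (m) of inlay piece 5 of 5, counted from the rounded nose: 0 when its top is 6 mm above the former's rims, 0.006 when flush with them, which is also its stop. Starts between 0 and 0.002; friction of about 3 N holds it wherever it is left.
- piece_1_top (a point): centre of the top face of inlay piece 1, a solid wooden block 36 mm long along the row (its y axis, towards the next piece), 30 mm wide (x axis), 39 mm from one piece to the next along the 160 mm arc; it moves with the piece. Flush, it lies 44 mm above the table.
- piece_2_top (a point): centre of the top face of inlay piece 2, a solid wooden block 36 mm long along the row (its y axis, towards the next piece), 30 mm wide (x axis), 39 mm from one piece to the next along the 160 mm arc; it moves with the piece. Flush, it lies 44 mm above the table.
- piece_3_top (a point): centre of the top face of inlay piece 3, a solid wooden block 36 mm long along the row (its y axis, towards the next piece), 30 mm wide (x axis), 39 mm from one piece to the next along the 160 mm arc; it moves with the piece. Flush, it lies 44 mm above the table.
- piece_4_top (a point): centre of the top face of inlay piece 4, a solid wooden block 36 mm long along the row (its y axis, towards the next piece), 30 mm wide (x axis), 39 mm from one piece to the next along the 160 mm arc; it moves with the piece. Flush, it lies 44 mm above the table.
- piece_5_top (a point): centre of the top face of inlay piece 5, a solid wooden block 36 mm long along the row (its y axis, towards the next piece), 30 mm wide (x axis), 39 mm from one piece to the next along the 160 mm arc; it moves with the piece. Flush, it lies 44 mm above the table.
- spare_facet: many-cornered flat cut plywood facet, 62x59x9 mm, lying on the table inside the bend of the former; origin under its centre. Bystander.
- tape_roll: roll of masking tape lying flat, 104 mm across, 25 mm high; origin under its centre. Bystander.
- offcut: thin flat pine offcut, 160x50x11 mm, lying to the left of the former; origin under its centre. Bystander.

How it is judged:
By the outcome, as a careful person would: the job done as asked, in the order asked, and still so for the second after the job is handed in, with the robot touching nothing.
It also fails if it takes over 48 s, if anything falls off the work surface, if the arm or the gripper's body presses on something with over 40 N, if the wrist force passes 120 N, or if a joint passes its speed limit or range.

## Working session

There is one attempt and no reset: what is moved stays moved. The work goes in short steps, each a Python script; the robot and the scene stay as the last script left them, time stands still between calls to the robot, and variables do not carry over. Pictures are saved under pics/ and viewed, and the job is handed in when it is done.

```bash
mkdir -p pics
python3 - <<'E'
from cell import manip
import cv2,numpy as np
for n in("top","side"):
    c=manip.read_camera(n); cv2.imwrite(f"pics/{n}0.png",c["image"]); np.savez(n+"0.npz",**c)
    print(n,c["camera_matrix"],c["k1"],c["world_from_camera"])
s=manip.sense();print(s["time"],s["contact_force"],s["opening"],s["ee_rot"])
E
```

```text
top [[369.9025996    0.         262.25730511]
 [  0.         369.9025996  191.93479346]
 [  0.           0.           1.        ]] -0.08953045669023704 [[ 6.45160300e-03  9.97463330e-01 -7.08892267e-02  5.42469260e+02]
 [-9.99273710e-01  3.76842761e-03 -3.79190046e-02  2.81741206e+02]
 [-3.75556757e-02  7.10823790e-02  9.96763195e-01  9.08609315e+02]
 [ 0.00000000e+00  0.00000000e+00  0.00000000e+00  1.00000000e+00]]
side [[424.87875598   0.         255.81938879]
 [  0.         424.87875598 200.57093253]
 [  0.           0.           1.        ]] -0.052109459063915516 [[ 9.35599628e-01  2.13685252e-01 -2.81055064e-01  3.66956464e+02]
 [-3.52408853e-01  5.16778981e-01 -7.80222715e-01 -3.87271722e+02]
 [-2.14787377e-02  8.29022375e-01  5.58802797e-01  5.42008167e+02]
 [ 0.00000000e+00  0.00000000e+00  0.00000000e+00  1.00000000e+00]]
0.1 [-0.41123633  0.70008224  0.03014025] 85.26703581345873 [[-8.38599937e-04  4.38366600e-01  8.98795873e-01]
 [-1.54809132e-03  8.98794543e-01 -4.38367396e-01]
 [-9.99998450e-01 -1.75903296e-03 -7.50975165e-05]]
```

```bash
ls .
```

```text
pics
side0.npz
top0.npz
```

View pics/top0.png

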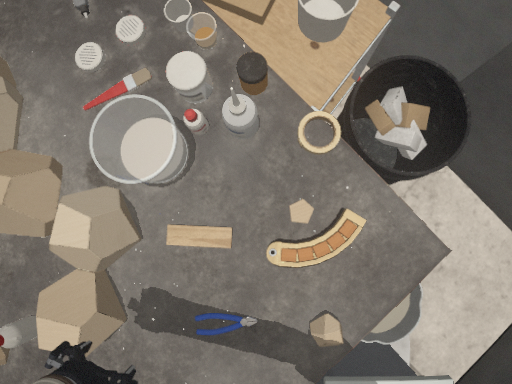

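View pics/side0.png

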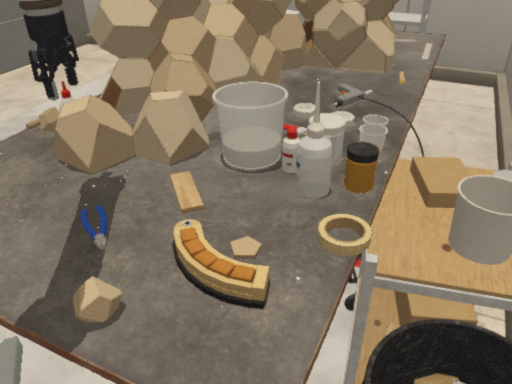

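The top view shows the former at about (268–365, 210–267), with the eyelet near (273,252) and five orange pieces running to the square end near (355,222). In the side view the nose is near (185,225) and the square end near (265,280). Next I'll measure them.

```bash
cat > h.py <<'E'
import numpy as np,cv2
def ray(c,uv):
    K=c["camera_matrix"];k1=float(c["k1"]);T=c["world_from_camera"]
    p=cv2.undistortPoints(np.array([[uv]],float),K,np.array([k1,0,0,0,0.]))[0,0]
    d=T[:3,:3]@np.array([p[0],-p[1],-1.]); return T[:3,3],d
def onplane(c,uv,z):
    o,d=ray(c,uv); return o+d*(z-o[2])/d[2]
def tri(rs):
    A=0;b=0
    for o,d in rs:
        d=d/np.linalg.norm(d);P=np.eye(3)-np.outer(d,d);A=A+P;b=b+P@o
    return np.linalg.solve(A,b)
E
python3 - <<'E'
import cv2,numpy as np
for n,(x0,x1,y0,y1) in dict(top=(255,375,200,275),side=(165,285,212,310)).items():
    im=np.load(n+"0.npz")["image"][y0:y1,x0:x1]
    cv2.imwrite(f"pics/{n}0z.png",cv2.resize(im,None,fx=6,fy=6,interpolation=cv2.INTER_NEAREST))
    hsv=cv2.cvtColor(im,cv2.COLOR_BGR2HSV)
    m=((hsv[...,0]<16)&(hsv[...,1]>130)&(hsv[...,2]>110)).astype(np.uint8)*255
    cv2.imwrite(f"pics/{n}0m.png",cv2.resize(m,None,fx=6,fy=6,interpolation=cv2.INTER_NEAREST))
    N,l,st,ce=cv2.connectedComponentsWithStats(m,connectivity=4)
    for i in range(1,N):
        if st[i,4]>15: print(n,st[i,4],ce[i]+[x0,y0])
E
```

```text
side 54 [184.87037037 240.7962963 ]
side 19 [192.78947368 238.15789474]
side 66 [197.46969697 252.71212121]
side 16 [188.875  249.9375]
side 330 [224.25454545 269.28181818]
```

View pics/top0z.png

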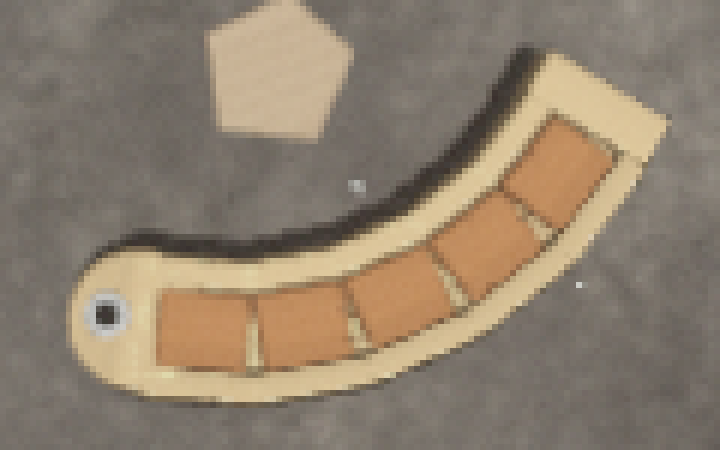

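View pics/side0z.png

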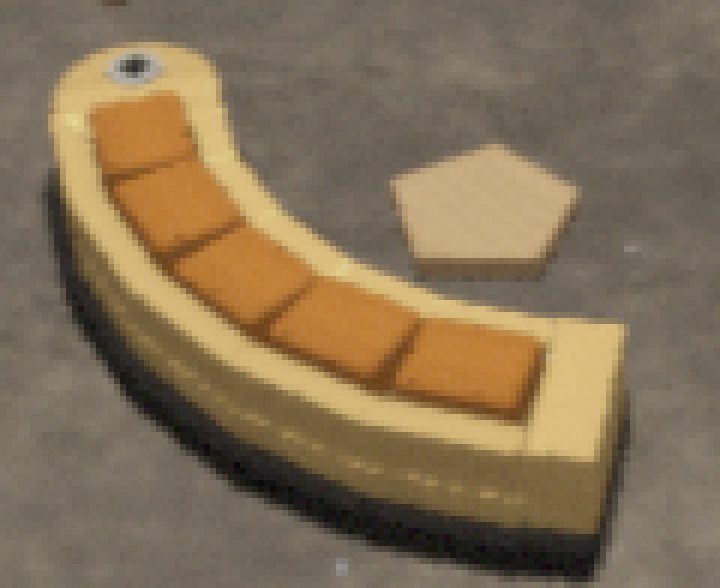

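Run:
```python
import cv2,numpy as np
h=cv2.cvtColor(np.load("top0.npz")["image"],cv2.COLOR_BGR2HSV)
for p in [(283,254),(295,255),(307,252),(322,245),(335,238),(347,228),(273,246),(300,265),(289,255),(273,252)]: print(p,h[p[1],p[0]])
```

```text
(283, 254) [ 14 130 192]
(295, 255) [ 14 129 190]
(307, 252) [ 14 128 195]
(322, 245) [ 14 128 193]
(335, 238) [ 14 128 197]
(347, 228) [ 14 128 193]
(273, 246) [ 20  81 209]
(300, 265) [ 20  76 215]
(289, 255) [ 14 124 196]
(273, 252) [18 49 63]
```

The zoomed top view shows five separate orange tops, with the eyelet at zoomed (105,315), which is about pixel (272.7,252.7). The spare facet is inside the bend at about (301,211). Next I'll segment each piece.

```bash
cat >> h.py <<'E'
def pieces(im,n):
    x0,x1,y0,y1=dict(top=(255,375,200,275),side=(165,285,212,310))[n]
    h=cv2.cvtColor(cv2.resize(im[y0:y1,x0:x1],None,fx=4,fy=4,interpolation=cv2.INTER_CUBIC),cv2.COLOR_BGR2HSV)
    m=((h[...,0]<18)&(h[...,1]>(108 if n=="top" else 150))&(h[...,2]>(172 if n=="top" else 178))).astype(np.uint8)*255
    m=cv2.morphologyEx(m,cv2.MORPH_OPEN,np.ones((5,5)))
    out=[]
    for c in cv2.findContours(m,cv2.RETR_EXTERNAL,cv2.CHAIN_APPROX_NONE)[0]:
        M=cv2.moments(c)
        if M["m00"]>500: out.append((((M["m10"]/M["m00"]+.5)/4-.5)+x0,((M["m01"]/M["m00"]+.5)/4-.5)+y0,M["m00"]/16))
    return sorted(out),m
E
python3 - <<'E'
import cv2,numpy as np
from h import *
P={}
for n in("top","side"):
    c=np.load(n+"0.npz"); P[n],m=pieces(c["image"],n); cv2.imwrite(f"pics/{n}0m2.png",m)
    print(n,np.round(P[n],1).tolist())
    for u in P[n]: print(onplane(c,u[:2],49).round(1))
ct,cs=np.load("top0.npz"),np.load("side0.npz")
if len(P["side"])==5==len(P["top"]):
    for a,b in zip(P["top"],P["side"]): print("tri",tri([ray(ct,a[:2]),ray(cs,b[:2])]).round(1))
en=[(272.7,252.4),(187,222.8)]
print("nose",onplane(ct,en[0],44),onplane(cs,en[1],44),tri([ray(ct,en[0]),ray(cs,en[1])]))
# model
th=(np.arange(5)-2)*39/160
M=np.c_[160*np.cos(th),160*np.sin(th)]
W=np.array([onplane(ct,u[:2],49)[:2] for u in P["top"]])
mc,wc=M.mean(0),W.mean(0)
U,S,V=np.linalg.svd((M-mc).T@(W-wc)); D=np.diag([1,np.linalg.det(V.T@U.T)]); R=V.T@D@U.T
F=(M-mc)@R.T+wc; print("R",R,"\nfit",F.round(1),"\nres",(W-F).round(1),"arc centre",wc-R@mc)
E
```

```text
top [[288.2, 254.5, 163.2], [305.2, 253.9, 157.0], [321.3, 248.9, 158.4], [335.8, 240.3, 156.2], [347.7, 228.4, 155.5]]
[459.2 253.8  49. ]
[461.  214.6  49. ]
[472.6 177.5  49. ]
[492.6 144.1  49. ]
[520.  116.6  49. ]
side [[188.3, 233.2, 135.0], [194.4, 245.0, 152.7], [205.9, 256.6, 167.6], [222.4, 265.1, 184.6], [242.9, 271.3, 192.4]]
[459.2 247.   49. ]
[461.6 209.   49. ]
[472.7 170.7  49. ]
[493.1 138.9  49. ]
[520.5 111.8  49. ]
tri [459.4 253.5  44.2]
tri [461.5 214.1  45. ]
tri [473.  176.7  43.9]
tri [493.2 143.3  45.2]
tri [520.7 115.6  45.4]
nose [463.34565538 289.4676731   44.        ] [465.17246792 286.69403585  44.        ] [464.35845459 289.23429094  42.41246081]
R [[-0.91403483  0.40563572]
 [-0.40563572 -0.91403483]] 
fit [[459.2 253.6]
 [461.2 214.7]
 [472.5 177.5]
 [492.5 144.1]
 [520.  116.6]] 
res [[ 0.1  0.2]
 [-0.2 -0.1]
 [ 0.1 -0.1]
 [ 0.1 -0. ]
 [-0.  -0. ]] arc centre [618.76784807 242.41803758]
```

The top-view fit matches the stated 160 mm radius and 39 mm pitch with residuals under 0.3 mm. The eyelet's height comes out near 42 against 44 stated, and the piece tops come out near 45 against an expected 48–50. So the absolute calibration is off by a few mm, mostly in height from the side view. I'll close the jaws, come in over piece 1 and check the hand's offset visually.

```bash
cat >> h.py <<'E'
C=np.array([618.77,242.42]);Rm=np.array([[-0.914035,0.405636],[-0.405636,-0.914035]])
OFF=np.array([0.,0.])
def pose(i,s=1):  # i=0..4
    th=(i-2)*39/160
    p=C+OFF+Rm@np.array([160*np.cos(th),160*np.sin(th)])
    t=Rm@np.array([-np.sin(th),np.cos(th)])*s
    X=np.array([0,0,-1.]);Y=np.array([t[0],t[1],0]);Z=np.cross(X,Y)
    return p,np.c_[X,Y,Z]
E
python3 - <<'E'
from cell import manip
from h import *
for s in(1,-1):
    for i in range(5):
        p,A=pose(i,s); q=manip.solve_ik([*p,60],A); print(s,i,p.round(1),None if q is None else np.round(q,2))
E
```

```text
1 0 [459.2 253.6] [-0.71  0.5   0.19  2.   -0.15  0.65 -2.07]
1 1 [461.2 214.7] [-0.61  0.47  0.14  2.04 -0.11  0.64 -1.79]
1 2 [472.5 177.5] [-0.5   0.46  0.1   2.05 -0.08  0.63 -1.5 ]
1 3 [492.5 144.1] [-0.39  0.47  0.07  2.03 -0.05  0.64 -1.2 ]
1 4 [520.  116.6] [-0.31  0.5   0.05  1.98 -0.04  0.66 -0.9 ]
-1 0 [459.2 253.6] [-0.23  0.52 -0.4   1.99  0.31  0.69  0.68]
-1 1 [461.2 214.7] [-0.15  0.5  -0.42  2.03  0.32  0.67  0.98]
-1 2 [472.5 177.5] [-0.06  0.5  -0.43  2.03  0.33  0.67  1.29]
-1 3 [492.5 144.1] [ 0.05  0.52 -0.47  2.01  0.36  0.69  1.58]
-1 4 [520.  116.6] [ 0.14  0.56 -0.51  1.96  0.4   0.72  1.86]
```

Run:
```python
from cell import manip
from h import *
manip.set_gripper(0,20)
p,A=pose(0,-1)
manip.line_to([*p,160],speed=250,attitude=A)
manip.line_to([*p,60],speed=100)
s=manip.sense();print(s["time"],s["contact_force"],s["opening"],s["ee_pos"],s["ee_rot"].round(3) if hasattr(s["ee_rot"],'round') else s["ee_rot"])
for n,(x0,x1,y0,y1) in dict(top=(225,375,170,275),side=(145,285,162,310)).items():
    c=manip.read_camera(n); np.savez(n+"1.npz",**c)
    cv2.imwrite(f"pics/{n}1z.png",cv2.resize(c["image"][y0:y1,x0:x1],None,fx=4,fy=4,interpolation=cv2.INTER_CUBIC))
```

```text
3.6917 [-0.37652775 -0.39333429 -0.56175197] 0.2393678434016096 [459.65911401 253.97768453  60.59567799] [[ 0.001  0.07   0.998]
 [ 0.001  0.998 -0.07 ]
 [-1.     0.001  0.001]]
```

View pics/top1z.png

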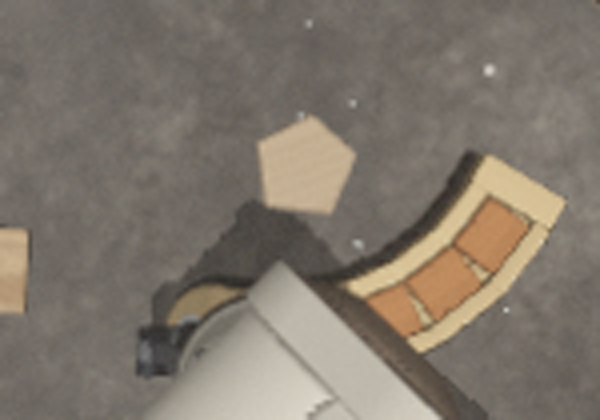

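View pics/side1z.png

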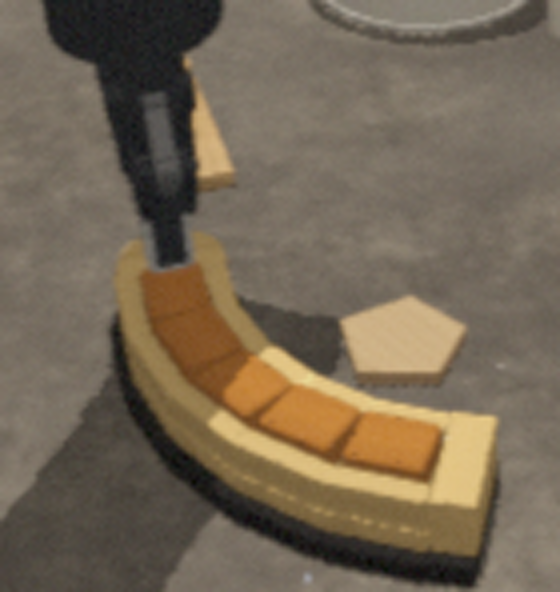

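The side view shows the shut fingertip just over piece 1, with its lower edge at zoomed (148–192, 268), or pixel (187,229). The tip is narrower than the piece's width. The top view has the hand covering pieces 1 and 2. Next I'll compare the projected TCP with the tip seen in the image.

Run:
```python
from h import *
def proj(c,p):
    T=c["world_from_camera"];q=T[:3,:3].T@(np.array(p)-T[:3,3]);x=np.array([[q[0],-q[1],-q[2]]])
    return cv2.projectPoints(x,np.zeros(3),np.zeros(3),c["camera_matrix"],np.array([float(c["k1"]),0,0,0,0]))[0][0,0]
c=np.load("side1.npz")
p,A=pose(0,-1);tcp=np.array([459.66,253.98,60.6])
print("tcp",proj(c,tcp))
for a in(-14,14):
  for b in(-11,11): q=proj(c,tcp+A[:,1]*a+A[:,2]*b); print(a,b,q,"zoom",(q-[145,162]+.5)*4-.5)
for i in range(5): print(i,proj(c,[*pose(i)[0],49]))
im=c["image"][205:260,165:215]; cv2.imwrite("pics/tip1.png",cv2.resize(im,None,fx=12,fy=10,interpolation=cv2.INTER_NEAREST))
```

```text
tcp [187.06596537 226.12004451]
-14 -11 [182.34282302 231.6445075 ] zoom [150.87129206 280.07802998]
-14 11 [194.1365836  229.36219139] zoom [198.04633438 270.94876555]
14 -11 [180.1536555  222.94853906] zoom [142.11462199 245.29415624]
14 11 [191.63411978 220.77847869] zoom [188.03647914 236.61391474]
0 [187.54601329 231.1813851 ]
1 [193.48341703 243.15874119]
2 [204.81284911 254.19748393]
3 [221.18691905 263.30274732]
4 [241.61848208 269.51819631]
```

View pics/tip1.png

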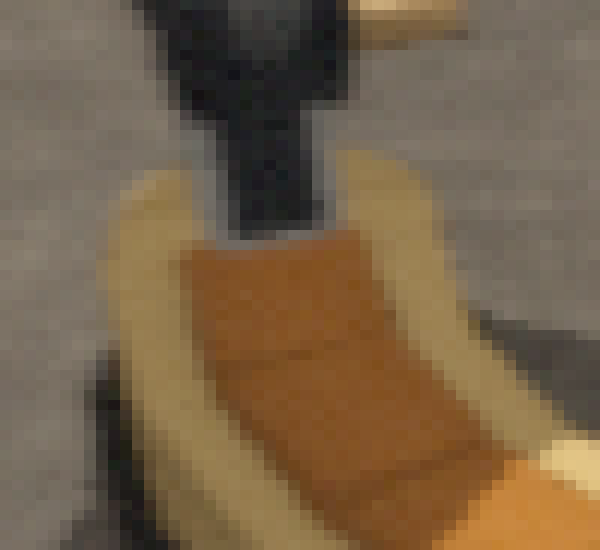

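Run:
```python
from h import *
c=np.load("side1.npz");d=np.load("top0.npz");s0=np.load("side0.npz")
for nm,uv in dict(g12=(165+290/12-.5,205+357/10-.5),far1=(165+275/12-.5,205+242/10-.5)).items(): print(nm,onplane(c,uv,49).round(1))
print("tip front",onplane(c,(187.7,228.5),60.6).round(1))
for i in range(4): print("gap model",pose(i+.5)[0].round(1))
# gap lines in side0z (6x, origin 165,212), base at z~49
for g in [(153,167),(212,242),(287,305),(402,352)]:
    print("side gap",onplane(s0,(165+g[0]/6-.5,212+g[1]/6-.5),49).round(1))
```

```text
g12 [455.  226.4  49. ]
far1 [460.7 261.2  49. ]
tip front [459.1 246.4  60.6]
gap model [459.  234.1]
gap model [465.7 195.8]
gap model [481.5 160.2]
gap model [505.4 129.5]
side gap [457.8 227.9  49. ]
side gap [465.9 187.   49. ]
side gap [479.1 152.2  49. ]
side gap [503.7 121.4  49. ]
```

Run:
```python
from h import *
t=np.load("top0.npz");s=np.load("side0.npz")
T=lambda g:(255+g[0]/6-.5,200+g[1]/6-.5); S=lambda g:(165+g[0]/6-.5,212+g[1]/6-.5)
for nm,a,b in [("eyelet",(106,316),(134,68)),("sq inner",(548,52),(628,323)),("sq outer",(668,124),(602,460))]:
    print(nm,onplane(t,T(a),44).round(1),onplane(s,S(b),44).round(1))
# facet top corners z=9
for a,b in [((206,37),(391,185)),((352,50),(578,190)),((218,131),(413,260)),((322,141),(545,262)),((293,0),(495,145))]:
    print("facet?",onplane(t,T(a),9).round(1),onplane(s,S(b),9).round(1))
# nose eyelet vs arc model: angle, radius
e=onplane(t,T((106,316)),44)[:2]; v=Rm.T@(e-C); print(np.hypot(*v),np.degrees(np.arctan2(v[1],v[0])))
```

```text
eyelet [463.9 290.7  44. ] [464.8 286.7  44. ]
sq inner [566.8 119.6  44. ] [568.7 113.8  44. ]
sq outer [539.   73.2  44. ] [542.   66.7  44. ]
facet? [573.3 251.2   9. ] [535.8 239.2   9. ]
facet? [568.3 192.2   9. ] [591.6 213.8   9. ]
facet? [535.3 246.2   9. ] [530.9 201.3   9. ]
facet? [531.5 204.3   9. ] [569.2 184.8   9. ]
facet? [588.4 216.    9. ] [574.4 246.    9. ]
162.248631140322 -41.24564024809914
```

Shared features (eyelet, square corners, facet corners) show the side view offset from the top view by a steady (+1.3,−5.7) mm. I'll split it with OFF = (0.6,−2.5), which is well inside the tip's margin on each piece, and then press piece 1 under guard.

```bash
sed -i 's/^OFF=.*/OFF=np.array([0.6,-2.5])/' h.py
cat >> h.py <<'E'
def fz(m):
    s=m.sense(); return s["contact_force"][2],s["ee_pos"][2],s["time"]
def press(m,i,z0=54,zmin=40.5,fstop=8.,b=None):
    p,A=pose(i,-1)
    m.line_to([*p,z0],speed=60,attitude=A); m.pause(0.15)
    if b is None: b=fz(m)[0]
    log=[];z=51.
    m.line_to([*p,z],speed=30)
    while True:
        f,ez,t=fz(m); log.append((round(z,1),round(ez,2),round(f-b,1)))
        if f-b>fstop or z<=zmin: break
        z-=0.5; m.line_to([*p,z],speed=12)
    m.pause(0.1);f,ez,t=fz(m);print(i+1,"base",round(b,2),log,"hold",round(f-b,2),round(ez,2),"t",t)
    return p
E
python3 - <<'E'
from cell import manip
from h import *
p=press(manip,0)
c=manip.read_camera("side"); np.savez("side2.npz",**c)
cv2.imwrite("pics/side2z.png",cv2.resize(c["image"][205:305,165:285],None,fx=6,fy=6,interpolation=cv2.INTER_NEAREST))
manip.line_to([*p,54],speed=40); print(fz(manip))
E
```

```text
1 base 0.58 [(51.0, np.float64(50.78), np.float64(-0.7)), (50.5, np.float64(50.48), np.float64(-0.5)), (50.0, np.float64(49.98), np.float64(0.3)), (49.5, np.float64(49.47), np.float64(-1.0)), (49.0, np.float64(48.97), np.float64(-0.4)), (48.5, np.float64(48.65), np.float64(0.7)), (48.0, np.float64(48.07), np.float64(2.1)), (47.5, np.float64(47.53), np.float64(2.1)), (47.0, np.float64(46.98), np.float64(2.8)), (46.5, np.float64(46.49), np.float64(1.4)), (46.0, np.float64(46.0), np.float64(2.0)), (45.5, np.float64(45.51), np.float64(1.7)), (45.0, np.float64(44.99), np.float64(1.2)), (44.5, np.float64(44.5), np.float64(3.0)), (44.0, np.float64(44.01), np.float64(1.3)), (43.5, np.float64(43.53), np.float64(1.8)), (43.0, np.float64(43.08), np.float64(4.6)), (42.5, np.float64(42.62), np.float64(5.2)), (42.0, np.float64(42.2), np.float64(5.7)), (41.5, np.float64(41.8), np.float64(7.2)), (41.0, np.float64(41.4), np.float64(7.1)), (40.5, np.float64(40.99), np.float64(8.0))] hold 8.66 41.0 t 9.8
(np.float64(-0.07159625183682071), np.float64(53.863362188349235), 10.3333)
```

View pics/side2z.png

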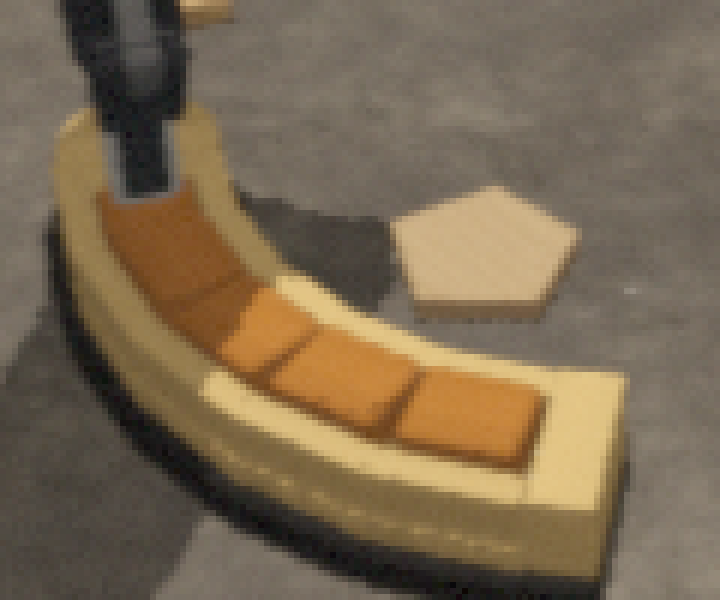

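Piece 1 behaved as expected. Contact came at 48.6, it slid at about 2 N and reached its stop near 43.4, and from there the force rose along the underlay's slope to 8 N. The picture shows the tip on piece 1 behind the edge of piece 2, with pieces 3–5 still proud. I'll carry on at low height with coarser steps to save time.

```bash
sed -i 's/z-=0.5; m.line_to(\[\*p,z\],speed=12)/z-=(1. if z>44.9 else .5); m.line_to([*p,z],speed=15)/' h.py
python3 - <<'E'
from cell import manip
from h import *
for i in (1,2):
    p=press(manip,i,zmin=41,fstop=7.5,b=0.)
    manip.line_to([*p,54],speed=40)
for n in("top","side"):
    c=manip.read_camera(n); np.savez(n+"3.npz",**c)
    cv2.imwrite(f"pics/{n}3z.png",cv2.resize(c["image"][200:300,165:285] if n=="side" else c["image"][190:290,255:375],None,fx=6,fy=6,interpolation=cv2.INTER_NEAREST))
E
```

```text
2 base 0.0 [(51.0, np.float64(50.74), np.float64(0.5)), (50.0, np.float64(49.93), np.float64(0.3)), (49.0, np.float64(49.16), np.float64(2.5)), (48.0, np.float64(48.12), np.float64(2.1)), (47.0, np.float64(47.04), np.float64(2.8)), (46.0, np.float64(46.0), np.float64(1.9)), (45.0, np.float64(45.01), np.float64(2.2)), (44.0, np.float64(44.0), np.float64(3.3)), (43.5, np.float64(43.58), np.float64(2.9)), (43.0, np.float64(43.12), np.float64(4.4)), (42.5, np.float64(42.63), np.float64(5.3)), (42.0, np.float64(42.23), np.float64(6.1)), (41.5, np.float64(41.81), np.float64(6.8)), (41.0, np.float64(41.42), np.float64(8.5))] hold 8.4 41.42 t 14.8833
3 base 0.0 [(51.0, np.float64(50.74), np.float64(-0.7)), (50.0, np.float64(49.93), np.float64(-0.6)), (49.0, np.float64(48.96), np.float64(0.4)), (48.0, np.float64(48.14), np.float64(1.7)), (47.0, np.float64(47.09), np.float64(1.0)), (46.0, np.float64(46.03), np.float64(1.9)), (45.0, np.float64(45.0), np.float64(2.2)), (44.0, np.float64(44.0), np.float64(2.6)), (43.5, np.float64(43.55), np.float64(3.1)), (43.0, np.float64(43.09), np.float64(3.6)), (42.5, np.float64(42.65), np.float64(4.6)), (42.0, np.float64(42.21), np.float64(5.5)), (41.5, np.float64(41.83), np.float64(6.6)), (41.0, np.float64(41.38), np.float64(8.6))] hold 7.35 41.42 t 19.9083
```

View pics/side3z.png

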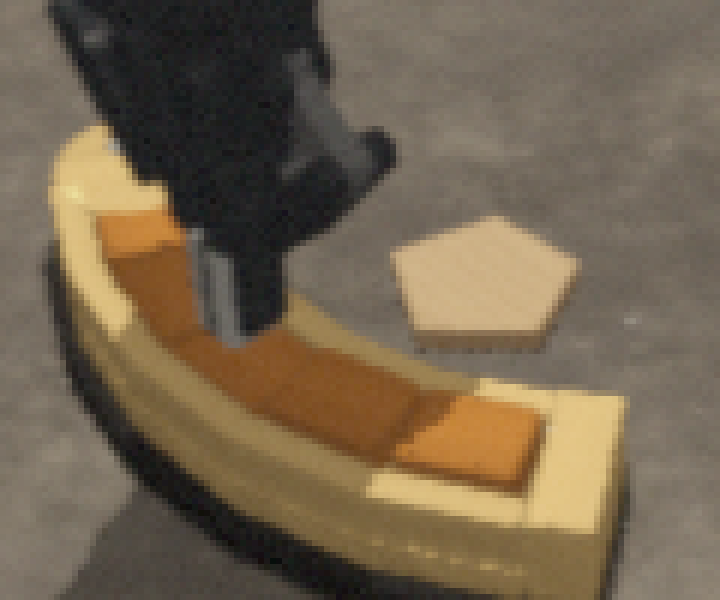

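Pieces 1–3 are down and the tip hovers low over the middle of piece 3, at about zoomed (235,335) in the side view. Pieces 4 and 5 are still proud, so I continue.

Run:
```python
from cell import manip
from h import *
for i in (3,4):
    p=press(manip,i,zmin=41,fstop=7.5,b=0.)
    manip.line_to([*p,54],speed=40)
manip.line_to([*p,130],speed=120)
manip.line_to([440,330,230],speed=250)
for n in("top","side"):
    c=manip.read_camera(n); np.savez(n+"5.npz",**c)
    cv2.imwrite(f"pics/{n}5.png",c["image"])
    cv2.imwrite(f"pics/{n}5z.png",cv2.resize(c["image"][212:310,165:285] if n=="side" else c["image"][200:275,255:375],None,fx=6,fy=6,interpolation=cv2.INTER_NEAREST))
s=manip.sense();print(s["time"],s["ee_pos"],s["contact_force"])
```

```text
4 base 0.0 [(51.0, np.float64(50.77), np.float64(0.6)), (50.0, np.float64(49.93), np.float64(0.1)), (49.0, np.float64(49.14), np.float64(2.1)), (48.0, np.float64(48.1), np.float64(2.1)), (47.0, np.float64(47.03), np.float64(2.8)), (46.0, np.float64(46.01), np.float64(3.4)), (45.0, np.float64(45.01), np.float64(2.9)), (44.0, np.float64(43.99), np.float64(2.9)), (43.5, np.float64(43.56), np.float64(3.2)), (43.0, np.float64(43.11), np.float64(4.7)), (42.5, np.float64(42.64), np.float64(6.1)), (42.0, np.float64(42.25), np.float64(5.9)), (41.5, np.float64(41.81), np.float64(7.0)), (41.0, np.float64(41.4), np.float64(8.8))] hold 8.59 41.41 t 25.0333
5 base 0.0 [(51.0, np.float64(50.77), np.float64(-0.1)), (50.0, np.float64(49.94), np.float64(0.6)), (49.0, np.float64(49.17), np.float64(2.2)), (48.0, np.float64(48.1), np.float64(2.0)), (47.0, np.float64(47.04), np.float64(3.0)), (46.0, np.float64(45.98), np.float64(1.9)), (45.0, np.float64(44.96), np.float64(2.2)), (44.0, np.float64(44.0), np.float64(2.3)), (43.5, np.float64(43.57), np.float64(3.5)), (43.0, np.float64(43.12), np.float64(4.8)), (42.5, np.float64(42.67), np.float64(5.3)), (42.0, np.float64(42.22), np.float64(6.8)), (41.5, np.float64(41.83), np.float64(7.4)), (41.0, np.float64(41.42), np.float64(7.7))] hold 8.72 41.44 t 30.0583
32.575 [440.62275878 327.9323514  229.02314839] [ 0.25758381 -0.53032933 -0.0835588 ]
```

View pics/side5z.png

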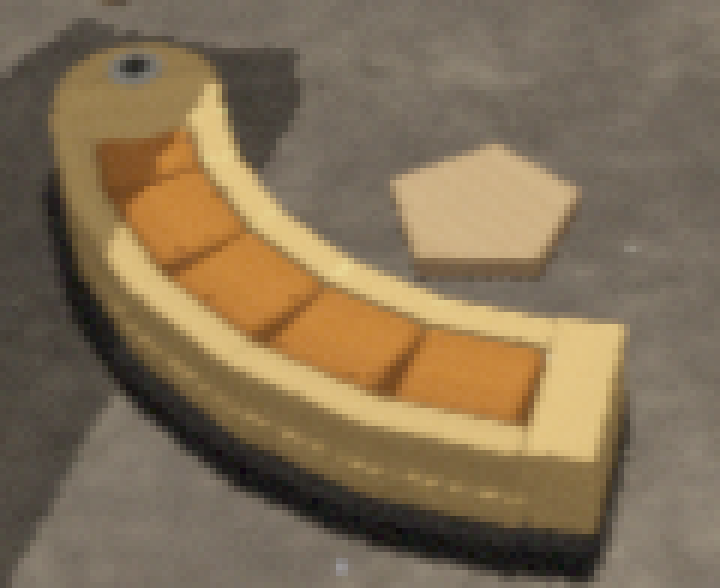

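View pics/top5.png

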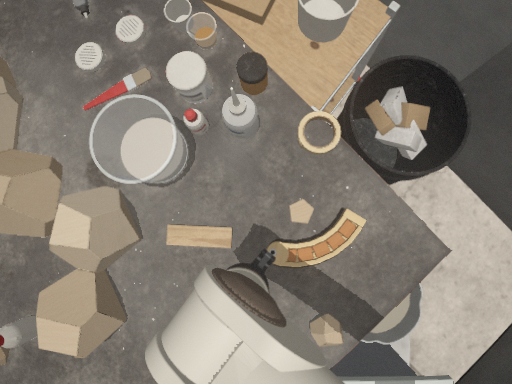

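Run:
```python
from cell import manip
from h import *
manip.line_to([400,440,250],speed=300)
for n in("top","side"):
    c=manip.read_camera(n); np.savez(n+"6.npz",**c)
    cv2.imwrite(f"pics/{n}6z.png",cv2.resize(c["image"][212:310,165:285] if n=="side" else c["image"][200:275,255:375],None,fx=6,fy=6,interpolation=cv2.INTER_NEAREST))
print(manip.sense()["time"])
```

```text
33.2167
```

View pics/top6z.png

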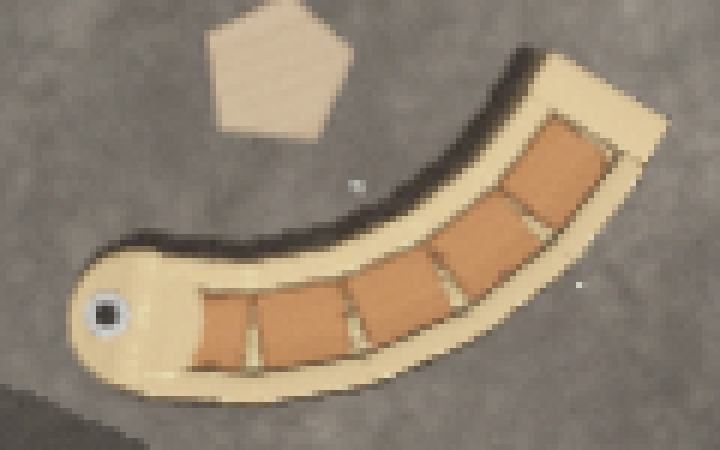

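View pics/side6z.png

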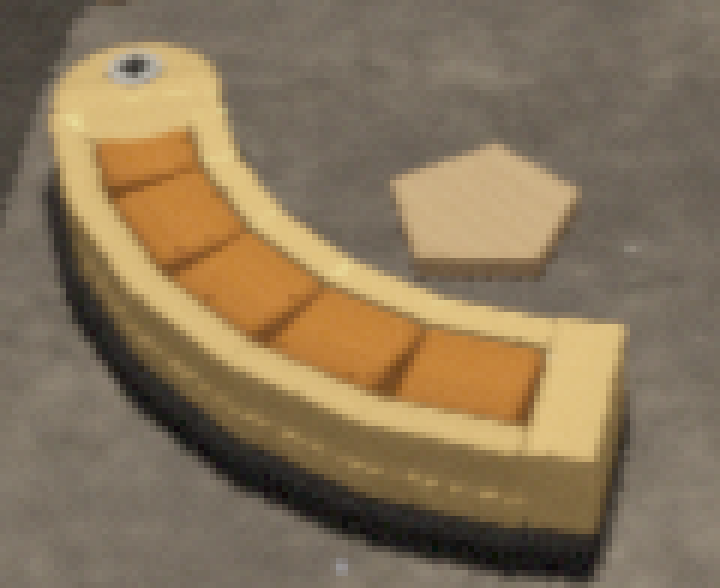

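Top and side views now show all five tops level with the rims. Part of piece 1 is now hidden under the nose's round disc, at top zoom x≈195. That fits a piece level with or slightly below the disc top, because when it was proud it covered that area. One quick check for moved bystanders, then I hand in.

Run:
```python
from h import *
from cell import manip
a,b=np.load("top0.npz")["image"].astype(int),np.load("top6.npz")["image"].astype(int)
for n,(x0,x1,y0,y1) in dict(facet=(285,318,195,228),tape=(295,345,108,158),offcut=(160,236,220,252)).items(): print(n,np.abs(a-b)[y0:y1,x0:x1].mean().round(2),np.abs(a-b)[y0:y1,x0:x1].max())
s=manip.sense();print(s["time"],s["ee_pos"],s["contact_force"])
manip.sign_off()
```

```text
facet 3.57 10
tape 3.47 14
offcut 7.33 62
33.2167 [401.06873475 438.18885906 249.21483747] [ 0.21793826 -0.06723308 -0.17370962]
the job is handed in; nothing more can be done
```

I pressed all five pieces down in order, from the rounded nose to the square end, and handed the job in at 33 s of the 48 s allowed. I used the shut fingertips and moved between pieces at 54 mm, about 5 mm above the tops. The hand then withdrew clear, to about 250 mm up.

- **Pieces seated:** each one slid at about 2–3 N and met its stop near 43.5 mm. From there the force rose with the underlay to between 7 and 9 N, which is about 2.5 mm of sink. In the last pictures all five look level with the rims and the former has sprung back.
- **Piece 1:** it now looks shorter because the nose's round disc covers part of it. I took this as the piece lying level with or just under the disc top; I did not measure its height separately.
- **Camera disagreement:** the two views differed by about 6 mm in y, more than the 2 mm stated. I aimed roughly midway, and the tip stayed on each piece.
- **Things around it:** before-and-after top images show the facet and tape roll unchanged. The offcut's patch changed a little more (mean 7, peak 62). This is probably the arm's shadow, and its outline looked the same in an earlier picture, but I did not confirm it. The hand never went near the offcut at low height.

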